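# Set the hole punch's margin wheel and slide the pad home

## Task

Get the pad ready to be punched. First roll the ribbed margin wheel on top of the hole punch with a fingertip until it clicks in with its white line at the long mark, and let go of it; then, without lifting the pad, push it flush against the side guide and fully home against the stop inside the throat. Leave the lever and the things lying around where they are.

Things in the scene. Friction and masses are not known exactly. Their poses are not given: they have to be found in the camera images.
- punch: Grey hole punch, fixed. Origin on the worktop under its head; x from its open front (tray) to its back, y left, z up. Tray: x -190 to -49 mm, 250 mm wide, top 8 mm above the worktop. Head: x -49 to +78 mm, 252 mm wide, flat deck 70 mm above the worktop, two 6 mm high steel caps at x -28, y +-40 mm. Throat under the head: 8 to 28 mm above the worktop, open from y -109 to +109 mm.
- guide_face (a point): Point on the inner face (facing the punch's -y) of the aluminium side guide at the left of the tray, 14 mm above the worktop, at the punch's x = -110, y = +74 mm. The guide runs along the punch's x from -184 to -56 mm and is 10 mm high, lower than the pad.
- margin_wheel (a joint): Angle (rad) of the ribbed margin wheel: detents at 0, 0.419, 0.838, 1.257, 1.676; one click is 11.7 mm along the rim. Grows as its top moves to the punch's +x (away from the pad). A white line across the ribs shows the setting against five marks; the long mark, fourth from the front, is 1.257. Starts in one of the first three detents. Between two, a sprung ball pulls it to the nearer.
- wheel_axis (a point): Centre of the margin wheel, 56 mm above the worktop. Axle along the punch's y, radius 28 mm, 18 mm wide; its top, in the middle of the deck, is 84 mm above the worktop, 14 mm out of the deck. Grippy ribs (friction over 1): a fingertip pressed on its top with 5 to 20 N and drawn along turns it; a crest takes about 3.5 N along the rim.
- stop_face (a point): Middle of the front face (facing the punch's -x) of the stop inside the throat, a steel bar 180 mm wide, 16 mm high, 17 mm above the worktop; axes as the punch's. The wheel moves it: at the punch's x = -33 mm with the wheel at 0, 1 mm farther back a click, -30 mm at the long mark. Pushing on it with more than about 30 N can turn the wheel.
- pad: Glued writing pad, 105 mm (its x) by 148 mm (its y) by 15 mm, 0.16 to 0.26 kg, white with a dark strip along its far long edge, lying loose on the tray in front of the throat. Origin: centre of its underside, 8 mm above the worktop; x towards the throat, y to the left, z up.
- pad_front (a point): Middle of the pad's far long edge (with the dark strip), half way up its thickness; this edge goes into the throat.
- pad_left (a point): Middle of the pad's left short edge, half way up its thickness; this edge goes against the side guide.
- punch_lever (a joint): Operating lever on the punch's right side, leaning back, its rubber grip up to 265 mm above the worktop; 0 where it is parked, grows (rad) as it is pulled forward. To be left alone.
- marker_black: Marker pen, 17 x 132 x 19 mm, lying left of the tray. Origin: centre of its underside. To be left alone.
- label_roll: Small white roll of labels, 44 mm across and 30 mm high, lying on its end left of the head. Origin: centre of its underside. To be left alone.
- bulldog_clip_2: Spring clip, 43 x 41 x 17 mm, lying right of the punch. Origin: centre of its underside. To be left alone.
- eraser: Eraser, 20 x 44 x 12 mm, lying right of the tray. Origin: centre of its underside. To be left alone.

How it is judged:
By the outcome, as a careful person would: the job done as asked, in the order asked, and still so for the second after the job is handed in, with the robot touching nothing.
It also fails if it takes over 58 s, if anything falls off the work surface, if the arm or the gripper's body presses on something with over 40 N, if the wrist force passes 120 N, or if a joint passes its speed limit or range.

## Robot

A 6-joint arm with a two-finger parallel gripper is mounted at the origin on a cart in front of the work surface, level with it; the furniture and walls round the work are solid. World frame = base frame: x ahead of the robot, y to its left, z up, the work surface at z = 0. Lengths are in mm, angles in rad, forces in N, time in s.
With the tool pointing down it reaches from about 400 to 925 mm from the base axis. Payload 12.5 kg.
Tool frame: the origin (TCP) lies at the very end of the fingers, on their centre line; the grasp point (between the pads) lies 19 mm behind it; z points along the fingers, y is the direction in which the jaws open and shut (so a half turn about z gives the same grasp; the last joint's range is limited). The gripper opens to 95 mm and grips with 3 to 60 N. Pads are 20 mm wide; open, the fingers measure 119 mm over their backs; the gripper's body (75 mm by 180 mm) begins 59 mm behind the grasp point.
Start: joints at [-1.319, 0.491, 1.559, -0, 1.092, -0.106], TCP at [218.908, -585.428, 214.661] pointing down, gripper open.
Joint ranges: [-3.1, 3.1], [-0.84, 2.19], [0.05, 2.79], [-1.13, 4.28], [0.06, 2.93], [-2.69, 2.69]. Speed limits (rad/s): [2.22, 2.22, 2.79, 3.14, 3.14, 3.14].

## Interface

Orientations are given as [roll, pitch, yaw] about the fixed x, y, z axes, in that order (R = Rz(yaw) Ry(pitch) Rx(roll)).
In Python, from cell import env, read_camera, get_calibration gives the robot as it stands.
- The arm moves only by the tool arm_command, never from a script. Its argument "targets" is a list of rows, each a list of 3 entries, a list of its own where there are three numbers: the turn, a rotation vector about the tool's x, y, z in rad, then the shift along the tool's x, y, z in m, then the closure in counts, from 0 (fully open) to 255 (shut). In form: [[[rx, ry, rz], [tx, ty, tz], fingers], ...]. A call has 1 to 8 rows; each row is the pose to reach, as a shift and turn from the pose commanded when the call began, along the tool's axes at that moment; what a row does not reach only later rows make up. A row lasts 1/10 s, in which the tool goes at most 50 mm and 8.59 degrees, less where a joint would pass 70% of its speed; a pose out of reach is approached as far as the arm can. A call with a gripper value outside its range is refused whole. The fingers move at their own pace and stop on an object; the grip force is fixed at half the most. Time passes only in rows, so rows that repeat a pose let the fingers close. It gives the time, the measured TCP pose, the force and the opening at its end, in the units of the state.
- env.state(): the state, without advancing time (a new reading comes with each control period).
- read_camera(name): name is "side" or "top" or "wrist"; returns (picture, depth): 384x512x3 uint8, blue, green, red; 384x512 float32, mm along the optical axis (not along the pixel's ray), 0 where there is no reading.
- get_calibration(name): a dict with "vfov" (degrees; the focal length in pixels is half the picture's height over the tangent of half this angle, whatever the lens; pixels are square), "cx", "cy" (the principal point, pixels), "world_from_camera" (4x4, takes a point from camera to world coordinates). Camera axes: x right, y down, z forward; pixel columns grow to the right and rows downward; lengths in mm; the calibration is good to about 2 mm. The wrist camera is an equidistant fisheye: a pixel r from the principal point sees the ray r / f radians off the axis. A picture is of the moment at which its call begins: read the wrist's pose just before it. get_calibration takes no time and is no camera call; for the wrist camera it gives the pose at the moment of the call.
- env.job_done(): hands the job in, once; it reports no verdict.
The state is a dict: "t": time; "joints": joint angles; "qvel": joint speeds; "tau": joint torques, N m; "eef_pos": TCP position; "tcp_rot": TCP orientation; "ft_force": force on the tool from outside, world axes, zero at the start; "moment": the same for the moment, N m; "opening": opening from 0.0 (shut) to 1.0 (fully open).
Only numpy, scipy, OpenCV 4.12 (cv2) and the standard library are available. Lean on these libraries where they do the work, as an engineer would, in place of code of your own. Each camera call takes 0.05 s, during which the arm holds its last target.

## Working session

There is one attempt and no reset: what is moved stays moved. The work goes in short steps, Python scripts to look and compute and a tool call to move; the robot and the scene stay as the last step left them, time stands still between calls to the robot, and variables do not carry over. Pictures are saved under pics/ and viewed, and the job is handed in when it is done.

Besides the shell and the picture viewer there is one more tool, called after "Request:" as a command line: name --argument value ..., lists and objects as JSON in quotes. arm_command: Moves the arm, as the interface text tells. Its arguments: {"type":"object","properties":{"targets":{"type":"array"}},"required":["targets"]}

```bash
ls; mkdir -p pics; cat > h.py <<'E'
from cell import env, read_camera, get_calibration
import numpy as np, cv2
def snap(n,f):
    im,d=read_camera(n); cv2.imwrite('pics/'+f+'.png',im); np.save('pics/'+f+'.npy',d)
    return im,d
def w(cal,u,v,d,H=384):
    f=H/2/np.tan(np.radians(cal['vfov'])/2)
    p=np.array([(u-cal['cx'])/f*d,(v-cal['cy'])/f*d,d,1]); return (np.array(cal['world_from_camera'])@p)[:3]
def proj(cal,P,H=384):
    f=H/2/np.tan(np.radians(cal['vfov'])/2)
    p=np.linalg.inv(np.array(cal['world_from_camera']))@np.append(P,1)
    return cal['cx']+f*p[0]/p[2], cal['cy']+f*p[1]/p[2]
E
python3 - <<'E'
from h import *
print(env.state())
for n in('top','side'):
    snap(n,n+'0'); print(get_calibration(n))
E
```

```text
pics
{'t': 0.0, 'joints': array([-1.31864987e+00,  4.91531464e-01,  1.55946354e+00, -1.40976941e-05,
        1.09167006e+00, -1.05573995e-01]), 'qvel': array([-1.22867741e-03,  1.04552953e-04,  9.47884040e-04, -3.49369244e-03,
        8.01468061e-04,  8.17627832e-05]), 'tau': array([-3.99632161e-03, -6.12654018e+01, -2.58177960e+01,  6.91118231e-02,
        4.82769858e-02, -9.16654631e-05]), 'eef_pos': array([ 218.80957605, -585.1860238 ,  214.07434503]), 'tcp_rot': array([-3.14052490e+00, -1.00574353e-04,  3.57726902e-01]), 'ft_force': array([ 0.14596186,  0.73206281, -0.40245509]), 'moment': array([ 0.03354324,  0.04423994, -0.0270244 ]), 'opening': 0.997206002509658}
{'vfov': 51.41519485540818, 'cx': 253.5403552674038, 'cy': 193.09135513603403, 'world_from_camera': array([[-1.19499615e-02, -9.94759705e-01,  1.01539783e-01,
         5.12486005e+02],
       [-9.99471478e-01,  1.49529263e-02,  2.88647740e-02,
         1.36558940e+02],
       [-3.02318310e-02, -1.01141184e-01, -9.94412639e-01,
         1.02314584e+03],
       [ 0.00000000e+00,  0.00000000e+00,  0.00000000e+00,
         1.00000000e+00]])}
{'vfov': 42.579089612357535, 'cx': 257.5463930375723, 'cy': 188.71579647312333, 'world_from_camera': array([[ 9.96008891e-01, -2.84772641e-02,  8.45892047e-02,
         4.83626522e+02],
       [-8.88529202e-02, -4.06110016e-01,  9.09494262e-01,
        -1.05382605e+03],
       [ 8.45261500e-03, -9.13380370e-01, -4.07019475e-01,
         6.19845771e+02],
       [ 0.00000000e+00,  0.00000000e+00,  0.00000000e+00,
         1.00000000e+00]])}
```

View pics/top0.png

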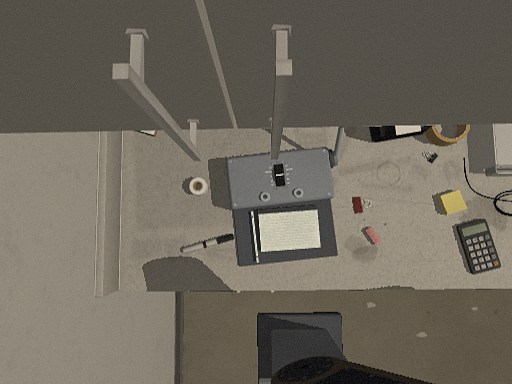

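View pics/side0.png

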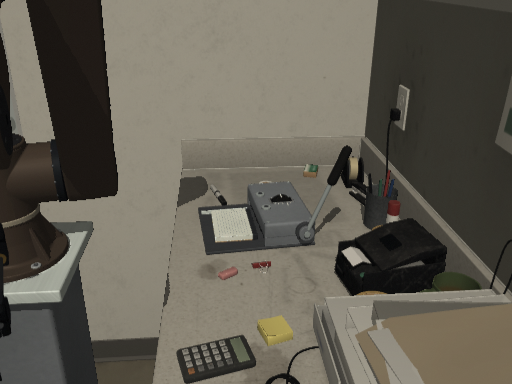

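```bash
python3 - <<'E'
from h import *
im=cv2.imread('pics/top0.png');d=np.load('pics/top0.npy');c=get_calibration('top')
cv2.imwrite('pics/z1.png',cv2.resize(im[135:275,220:350],None,fx=4.2,fy=4.2,interpolation=cv2.INTER_CUBIC))
for u,v in [(283,35),(283,65),(278,100),(277,140),(277,155),(193,150),(125,70),(200,20),(230,120),(240,160),(325,160),(240,200),(325,200),(279,168),(265,197),(298,193),(290,230),(262,212),(316,212),(264,250),(318,248),(242,258),(330,252),(244,230),(330,230),(335,140),(343,130)]:
    print((u,v),d[v,u].round(),w(c,u,v,d[v,u]).round(1))
im=cv2.imread('pics/side0.png');d=np.load('pics/side0.npy')
cv2.imwrite('pics/z2.png',cv2.resize(im[130:260,180:370],None,fx=4,fy=4,interpolation=cv2.INTER_CUBIC))
E
```

```text
(283, 35) 216.0 [619.6 125.5 816.1]
(283, 65) 193.0 [593.8 126.9 836.6]
(278, 100) 230.0 [589.  128.3 799.6]
(277, 140) 326.0 [588.5 126.2 703.1]
(277, 155) 388.0 [588.5 124.4 640.3]
(193, 150) 371.0 [590.6 202.9 660.3]
(125, 70) 196.0 [593.1 204.3 836.7]
(200, 20) 211.0 [625.5 169.6 823.1]
(230, 120) 396.0 [625.2 170.3 637.4]
(240, 160) 966.0 [690.6 196.   72. ]
(325, 160) 960.0 [687.1  -8.8  71.8]
(240, 200) 957.0 [593.6 196.9  70.4]
(325, 200) 1014.0 [595.8 -15.5   7.6]
(279, 168) 954.0 [668.3 102.3  79.2]
(265, 197) 947.0 [599.  136.8  80.1]
(298, 193) 947.0 [607.6  58.4  78. ]
(290, 230) 994.0 [520.8  75.8  22.6]
(262, 212) 1000.0 [566.6 144.9  22.9]
(316, 212) 997.0 [564.8  10.   22.7]
(264, 250) 989.0 [472.2 141.3  24.9]
(318, 248) 1002.0 [475.1   5.7   8.1]
(242, 258) 1003.0 [452.3 196.9  10.4]
(330, 252) 997.0 [465.  -23.5  11.4]
(244, 230) 1012.0 [522.4 191.3   8.4]
(330, 230) 1007.0 [519.7 -25.9   6.8]
(335, 140) 1036.0 [ 7.523e+02 -4.710e+01  5.000e-01]
(343, 130) 1039.0 [ 7.786e+02 -6.880e+01 -1.000e-01]
```

View pics/z1.png

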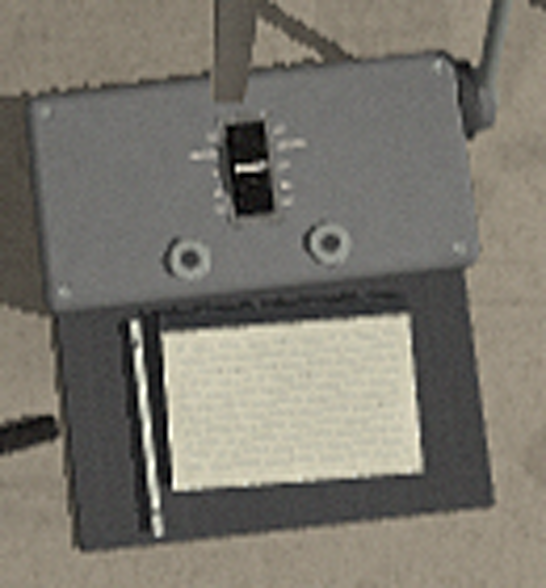

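View pics/z2.png

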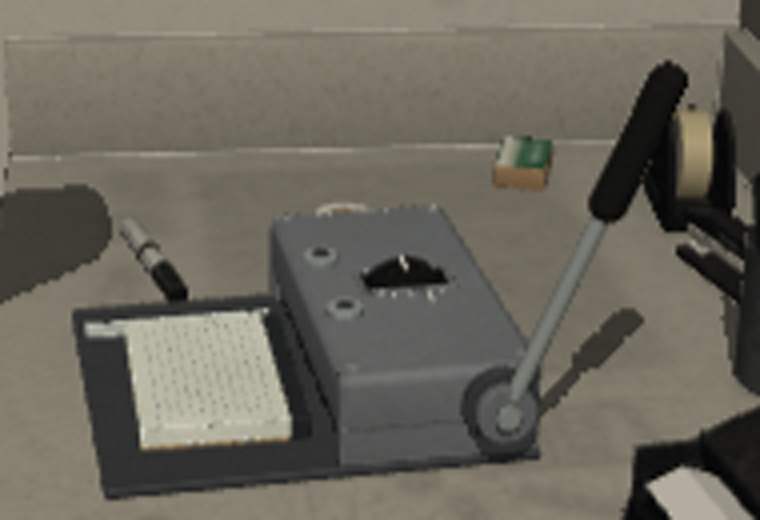

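```bash
cat >> h.py <<'E'
def fit(cal,pts,obs,p0):
    from scipy.optimize import least_squares
    pts=np.array(pts,float);obs=np.array(obs,float)
    def T(p,q): c,s=np.cos(p[2]),np.sin(p[2]); return np.array([p[0]+c*q[0]-s*q[1],p[1]+s*q[0]+c*q[1],q[2]])
    def res(p): return np.concatenate([np.array(proj(cal,T(p,q)))-o for q,o in zip(pts,obs)])
    r=least_squares(res,p0); return r.x,r.fun.reshape(-1,2).round(2),lambda q:T(r.x,q)
E
python3 - <<'E'
from h import *
c=get_calibration('top')
z=lambda u,v:((u+.5)/4.2-.5+220,(v+.5)/4.2-.5+135)
p,r,T=fit(c,[(-28,40,76),(-28,-40,76),(-190,125,8),(-190,-125,8),(-184,75,18),(-56,75,18)],[z(188,258),z(328,243),z(80,549),z(493,503),z(157,533),z(135,322)],[630,100,.1])
print(p,r)
print('wheel line',[ (T((x,0,84)).round(1),(np.array(proj(c,T((x,0,84))))-[220,135]+.5)*4.2-.5) for x in(0,14.5,25)])
q,r,_=fit(c,[(52.5,74,23),(52.5,-74,23),(-52.5,-74,23),(-52.5,74,23)],[z(160,320),z(410,302),z(423,472),z(173,492)],[520,80,.1]);print(q,r)
R=np.array([[np.cos(p[2]),np.sin(p[2])],[-np.sin(p[2]),np.cos(p[2])]]);print('pad in punch',R@(q[:2]-p[:2]),q[2]-p[2])
d=np.load('pics/top0.npy')
print(d[158:192,272:288].round().astype(int))
E
```

```text
[6.33981483e+02 1.01667326e+02 1.00455772e-01] [[-0.16 -0.16]
 [-0.1  -0.43]
 [-0.52  0.65]
 [ 0.22  0.5 ]
 [ 0.53  0.12]
 [ 0.03 -0.67]]
wheel line [(array([634. , 101.7,  84. ]), array([252.00696607, 198.81138251])), (array([648.4, 103.1,  84. ]), array([248.95619291, 173.53331985])), (array([658.9, 104.2,  84. ]), array([246.75306788, 155.27869076]))]
[5.23566408e+02 7.83448960e+01 6.06004533e-02] [[ 0.09 -0.69]
 [-0.44 -0.79]
 [ 0.23  0.96]
 [ 0.11  0.49]]
pad in punch [-112.19735842  -12.131666  ] -0.03985531889794936
[[403 404 403 404   0 403 965 961 964 960 963 964 963 964 963 961]
 [410 408 408 409 409 409 964 961 966 963 961 965 962 965 964 964]
 [963 965 963 961 966 963 968 962 967 962 963 963 966 964 960   0]
 [964 964 963 960 961 962 965 963 963 960 964 965 960 962 963 963]
 [963 964 964 959 961 963 963 963 959 963 963 962 961 962 963 964]
 [961 962 962 961 961 963 961 958 963 962 960 960 962 960 964 962]
 [963 962 963 964 963 962 960 961 964 959 959 961 962 961 961 961]
 [962 960 962 961 959 962 962 963 965 959 959 960 963 961 963 960]
 [963 961 958 960 957 957 959 960 9
[... 1007 characters left out ...]
 947 947 945 957 955 959 959]
 [959 961 960 958 955 949 953 953 950 952 953 949 957 958 957 958]
 [958 958 957 957 954 952 949 953 956 955 954 956 957 956 959 957]
 [958 959 957 954 957 954 955 954 955 955 959 954 956 957 958 957]
 [960 959 958 958 956 956 955 957 957 955 954 958 957 956 953 958]
 [956 959 956 957 958 952 955 956 953 957 956 956 954 956 956 956]
 [959 961 959 956 957 954 956 954 954 956 956 959 956 955 957 955]
 [955 958 959 953 952 955 957 957 959 955 956 955 959 960 956 958]
 [955 956 957 958 955 956 957 959 956 958 957 956 956 956 956 956]
 [954 958 956 958 954 958 955 957 955 956 959 956 953 956 957 953]
 [956 957 955 956 957 956 955 953 958 955 956 954 956 954 956 956]]
```

Request:
arm_command --targets '[[[0,0,0.258],[0.635,-0.496,0],255],[[0,0,0.258],[0.635,-0.496,0],255],[[0,0,0.258],[0.635,-0.496,0],255],[[0,0,0.258],[0.635,-0.496,0],255],[[0,0,0.258],[0.635,-0.496,0],255],[[0,0,0.258],[0.635,-0.496,0],255],[[0,0,0.258],[0.635,-0.496,0],255],[[0,0,0.258],[0.635,-0.496,0],255]]'

```text
t: 0.9
eef_pos: [428.6, -242.5, 214.6]
tcp_rot: [3.142, 0.0, 0.1]
ft_force: [1.2, -0.3, -0.5]
opening: 0.386
```

Request:
arm_command --targets '[[[0,0,0],[0.244,-0.321,0],255],[[0,0,0],[0.244,-0.321,0],255],[[0,0,0],[0.244,-0.321,0],255],[[0,0,0],[0.244,-0.321,0],255],[[0,0,0],[0.244,-0.321,0],255],[[0,0,0],[0.244,-0.321,0],255],[[0,0,0],[0.244,-0.321,0],255],[[0,0,0],[0.244,-0.321,0.02],255]]'

```text
t: 1.7
eef_pos: [637.1, 96.2, 198.5]
tcp_rot: [3.141, -0.003, 0.1]
ft_force: [-0.3, -0.7, 0.9]
opening: 0.001
```

```bash
python3 - <<'E'
from h import *
c=get_calibration('wrist'); print(c)
im,d=snap('wrist','w1')
s=env.state();print(s['t'],s['eef_pos'],s['tcp_rot'],s['ft_force'],s['opening'])
E
```

```text
{'vfov': 65.70646984690485, 'cx': 256.4776733542124, 'cy': 197.09440355899068, 'world_from_camera': array([[ 9.97707928e-02, -9.61384657e-01, -2.56486510e-01,
         7.09421688e+02],
       [-9.95010383e-01, -9.63067173e-02, -2.60644289e-02,
         1.03752577e+02],
       [ 3.56568247e-04,  2.57807209e-01, -9.66196313e-01,
         3.68510778e+02],
       [ 0.00000000e+00,  0.00000000e+00,  0.00000000e+00,
         1.00000000e+00]])}
1.75 [638.00874371 100.94441596 193.85385968] [-3.14015035e+00  4.93306492e-04  1.02575575e-01] [-4.48110081  3.00591145 -5.44313233] 0.00037862903001582404
```

View pics/w1.png

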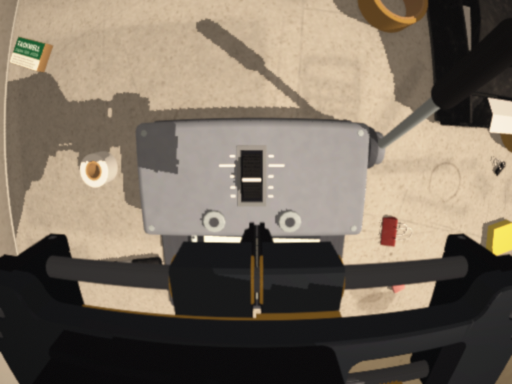

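```bash
cat >> h.py <<'E'
def wproj(cal,P,H=384):
    f=H/2/np.tan(np.radians(cal['vfov'])/2)
    p=np.linalg.inv(np.array(cal['world_from_camera']))@np.append(P,1)
    rho=np.hypot(p[0],p[1]); th=np.arctan2(rho,p[2]); return cal['cx']+f*th*p[0]/rho, cal['cy']+f*th*p[1]/rho
def wray(cal,u,v,z,H=384):
    f=H/2/np.tan(np.radians(cal['vfov'])/2)
    x,y=u-cal['cx'],v-cal['cy'];r=np.hypot(x,y);th=r/f
    M=np.array(cal['world_from_camera']);dv=M[:3,:3]@np.array([np.sin(th)*x/r,np.sin(th)*y/r,np.cos(th)]);o=M[:3,3]
    return o+dv*(z-o[2])/dv[2]
E
python3 - <<'E'
from h import *
im=cv2.imread('pics/w1.png');cv2.imwrite('pics/z3.png',cv2.resize(im[130:250,190:320],None,fx=5,fy=5,interpolation=cv2.INTER_CUBIC))
E
```

```text
(no output)
```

View pics/z3.png

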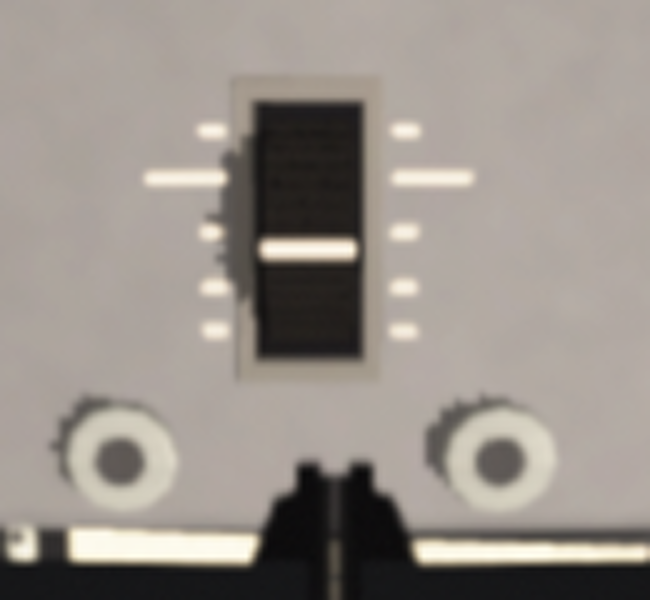

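```bash
python3 - <<'E'
from h import *
c={'vfov': 65.70646984690485, 'cx': 256.4776733542124, 'cy': 197.09440355899068, 'world_from_camera': np.array([[ 9.97707928e-02, -9.61384657e-01, -2.56486510e-01,7.09421688e+02],[-9.95010383e-01, -9.63067173e-02, -2.60644289e-02,1.03752577e+02],[ 3.56568247e-04,  2.57807209e-01, -9.66196313e-01,3.68510778e+02],[0,0,0,1]])}
z=lambda u,v:((u+.5)/5-.5+190,(v+.5)/5-.5+130)
for n,u,v,h in[('capL',120,460,76),('capR',500,460,76),('line',308,249,84),('m3L',211,232,70),('m3R',404,232,70),('m1L',215,330,70),('m1R',404,331,70),('m5L',211,130,70),('m5R',405,130,70),('slotF',308,381,70),('slotB',308,77,70)]:
    print(n,wray(c,*z(u,v),h).round(1))
a,b=wray(c,*z(120,460),76),wray(c,*z(500,460),76)
print(np.linalg.norm(a-b), np.arctan2(-(a-b)[0],(a-b)[1]))
E
```

```text
capL [600.8 138.   76. ]
capR [608.8  58.7  76. ]
line [651.2 103.   84. ]
m3L [649.9 123.1  70. ]
m3R [653.8  83.8  70. ]
m1L [629.3 120.6  70. ]
m1R [633.   81.4  70. ]
m5L [670.9 124.8  70. ]
m5R [674.7  85.8  70. ]
slotF [620.2 100.3  70. ]
slotB [683.4 106.4  70. ]
79.77829303485383 0.10077396614348454
```

Request:
arm_command --targets '[[[0,0,0],[0.006,0,0.06],255],[[0,0,0],[0.006,0,0.08],255],[[0,0,0],[0.006,0,0.08],255],[[0,0,0],[0.006,0,0.08],255]]'

```text
t: 2.15
eef_pos: [641.5, 94.3, 117.4]
tcp_rot: [3.142, 0.0, 0.1]
ft_force: [0.2, 0.2, -0.3]
opening: 0.005
```

```bash
python3 - <<'E'
from h import *
s=env.state();print(s['t'],s['eef_pos'],s['tcp_rot'],s['ft_force'],s['opening'])
E
```

```text
2.15 [641.53687343  94.31345849 117.42685709] [3.14151547e+00 4.98720729e-04 9.96896269e-02] [ 0.23107608  0.24309364 -0.26563454] 0.005105856698128562
```

Request:
arm_command --targets '[[[0,0,0],[0.005,-0.008,0.015],255],[[0,0,0],[0.005,-0.008,0.029],255],[[0,0,0],[0.005,-0.008,0.03],255],[[0,0,0],[0.005,-0.008,0.03],255]]'

```text
t: 2.55
eef_pos: [645.4, 102.9, 86.8]
tcp_rot: [3.142, 0.001, 0.1]
ft_force: [0.5, -0.8, 0.4]
opening: 0.002
```

Request:
arm_command --targets '[[[0,0,0],[0,0,0.001],255],[[0,0,0],[0,0,0.002],255],[[0,0,0],[0,0,0.002],255]]'

```text
t: 2.85
eef_pos: [645.6, 102.8, 85.3]
tcp_rot: [3.141, -0.0, 0.1]
ft_force: [0.4, 0.0, -0.0]
opening: 0.002
```

Request:
arm_command --targets '[[[0,0,0],[0,0,0.001],255],[[0,0,0],[0,0,0.001],255]]'

```text
t: 3.05
eef_pos: [645.9, 102.9, 84.3]
tcp_rot: [3.141, -0.001, 0.1]
ft_force: [1.0, 0.3, 1.9]
opening: 0.002
```

Request:
arm_command --targets '[[[0,0,0],[0,0,0.0005],255],[[0,0,0],[0,0,0.0005],255]]'

```text
t: 3.25
eef_pos: [646.2, 102.9, 84.2]
tcp_rot: [3.141, -0.002, 0.1]
ft_force: [1.5, 0.2, 4.7]
opening: 0.003
```

Request:
arm_command --targets '[[[0,0,0],[0,0,0.0005],255],[[0,0,0],[0,0,0.001],255],[[0,0,0],[0,0,0.001],255]]'

```text
t: 3.55
eef_pos: [646.5, 103.0, 84.1]
tcp_rot: [3.141, -0.003, 0.1]
ft_force: [-0.4, 0.2, 12.2]
opening: 0.005
```

Request:
arm_command --targets '[[[0,0,0],[0.0015,0,0],255],[[0,0,0],[0.003,0,0],255],[[0,0,0],[0.0045,0,0],255],[[0,0,0],[0.006,0,0],255]]'

```text
t: 3.95
eef_pos: [651.3, 103.4, 84.1]
tcp_rot: [3.141, -0.0, 0.1]
ft_force: [-3.1, -0.7, 12.5]
opening: 0.005
```

Request:
arm_command --targets '[[[0,0,0],[0.0015,0,0],255],[[0,0,0],[0.003,0,0],255],[[0,0,0],[0.0045,0,0],255],[[0,0,0],[0.0055,0,0],255],[[0,0,0],[0.0055,0,0],255]]'

```text
t: 4.45
eef_pos: [658.1, 104.1, 84.1]
tcp_rot: [3.141, -0.003, 0.1]
ft_force: [0.7, 0.4, 10.7]
opening: 0.005
```

Request:
arm_command --targets '[[[0,0,0],[0,0,-0.004],255],[[0,0,0],[0,0,-0.03],255],[[0,0,0],[-0.02,0,-0.08],255],[[0,0,0],[-0.04,0,-0.1],255],[[0,0,0],[-0.04,0,-0.1],255]]'

```text
t: 4.95
eef_pos: [616.5, 100.1, 186.1]
tcp_rot: [3.141, -0.004, 0.1]
ft_force: [0.5, 0.5, -0.4]
opening: 0.006
```

```bash
python3 - <<'E'
from h import *
c=get_calibration('wrist')
im,d=snap('wrist','w2');np.save('pics/w2c.npy',c,allow_pickle=True)
s=env.state();print(s['t'],s['eef_pos'],s['tcp_rot'],s['ft_force'])
cv2.imwrite('pics/z4.png',cv2.resize(im[100:300,130:390],None,fx=3,fy=3,interpolation=cv2.INTER_CUBIC))
E
```

```text
5.0 [617.01720759 100.10972365 184.12007466] [ 3.14139391e+00 -2.44520596e-03  9.98371473e-02] [-0.43624728 -0.05453774 -0.81466105]
```

View pics/z4.png

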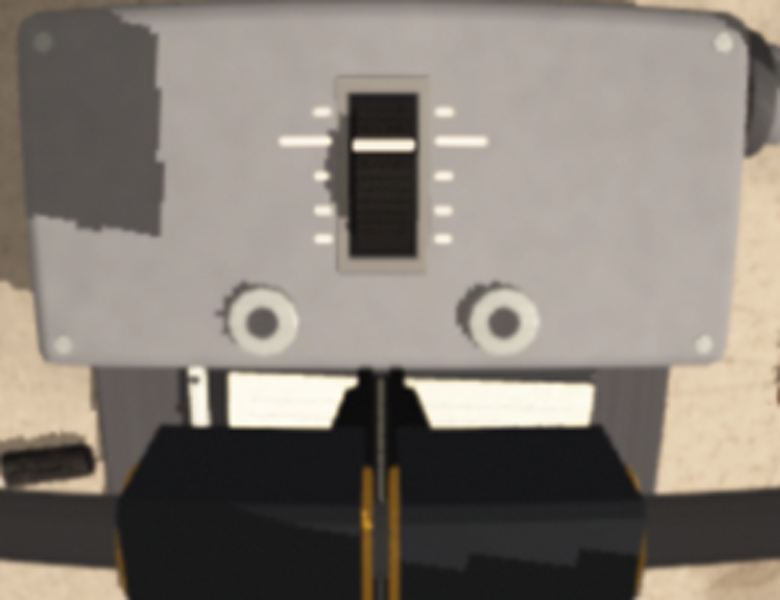

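Request:
arm_command --targets '[[[0,0,0],[-0.032,0.037,0],255],[[0,0,0],[-0.064,0.075,0],255],[[0,0,0],[-0.096,0.112,0],255],[[0,0,0],[-0.096,0.112,0.04],255],[[0,0,0],[-0.096,0.112,0.08],255],[[0,0,0],[-0.096,0.112,0.11],255],[[0,0,0],[-0.096,0.112,0.11],255]]'

```text
t: 5.7
eef_pos: [530.9, -20.9, 68.2]
tcp_rot: [-3.14, 0.008, 0.099]
ft_force: [-0.4, -0.2, 0.8]
opening: 0.006
```

```bash
python3 - <<'E'
from h import *
s=env.state();print(s['t'],s['eef_pos'],s['tcp_rot'],s['ft_force'])
im,d=snap('top','t2')
cv2.imwrite('pics/z5.png',cv2.resize(im[135:285,200:390],None,fx=4,fy=4,interpolation=cv2.INTER_CUBIC))
im,d=snap('wrist','w3');im,d=snap('side','s3')
cv2.imwrite('pics/z6.png',cv2.resize(im[130:280,150:370],None,fx=3.5,fy=3.5,interpolation=cv2.INTER_CUBIC))
E
```

```text
5.7 [530.8951477  -20.86642102  68.18644589] [-3.1395845   0.00782175  0.09934887] [-0.39726054 -0.20662436  0.7618081 ]
```

View pics/z5.png

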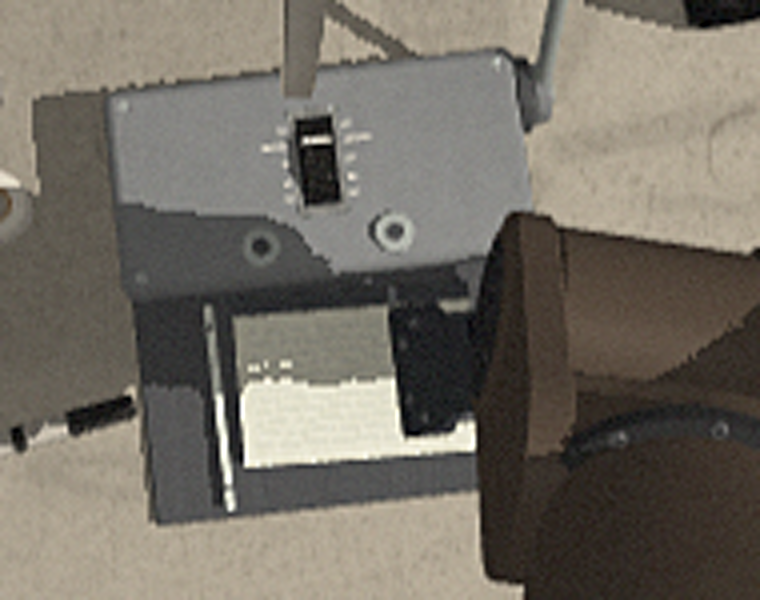

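View pics/w3.png

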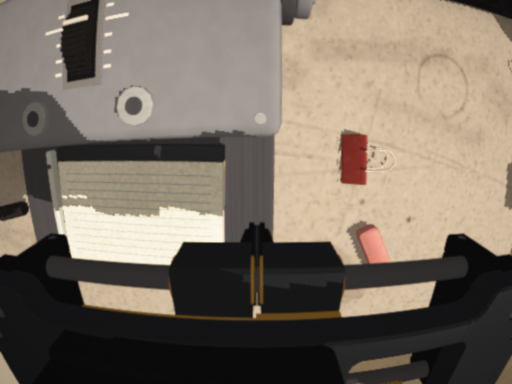

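View pics/z6.png

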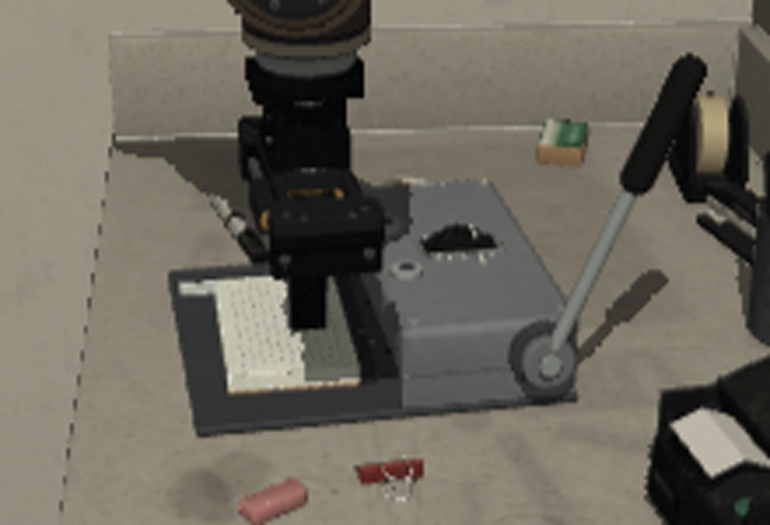

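```bash
cat >> h.py <<'E'
def topunch(P):
    d=np.array(P[:2])-[632.7,101.2];c,s=np.cos(.1008),np.sin(.1008);return np.array([c*d[0]+s*d[1],-s*d[0]+c*d[1]]).round(1)
E
python3 - <<'E'
from h import *
c=get_calibration('wrist')
s=env.state();print(topunch(s['eef_pos']),s['eef_pos'][2])
for u,v,h in[(225,160,23),(224,255,23),(225,146,23),(58,148,23),(60,162,23),(66,236,23),(274,200,8),(273,138,8),(135,104,76),(35,119,76),(50,155,18),(62,230,18)]: print((u,v),topunch(wray(c,u,v,h)))
im=cv2.imread('pics/w3.png');cv2.imwrite('pics/z7.png',cv2.resize(im[130:290,20:290],None,fx=2.9,fy=2.9,interpolation=cv2.INTER_CUBIC))
E
```

```text
[-111.1 -111.6] 72.9725019480674
(225, 160) [-68.4 -87.8]
(224, 255) [-146.5  -84.5]
(225, 146) [-57.9 -88. ]
(58, 148) [-52.8  60.9]
(60, 162) [-65.2  60.1]
(66, 236) [-134.7   67. ]
(274, 200) [-103.7 -125.7]
(273, 138) [ -53.1 -124.4]
(135, 104) [-26.4 -40.5]
(35, 119) [-27.6  39.3]
(50, 155) [-58.8  75.5]
(62, 230) [-130.9   74.7]
```

View pics/z7.png

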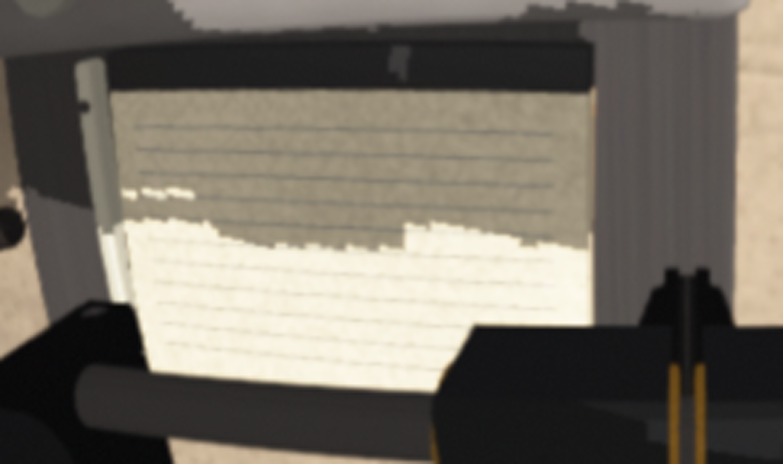

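Request:
arm_command --targets '[[[0,0,0],[0.003,0,0.04],255],[[0,0,0],[0.003,0,0.06],255],[[0,0,0],[0.003,0,0.06],255],[[0,0,0],[0.003,0,0.06],255]]'

```text
t: 6.25
eef_pos: [536.6, -20.7, 13.9]
tcp_rot: [3.141, -0.001, 0.1]
ft_force: [0.4, 0.3, 1.1]
opening: 0.002
```

Request:
arm_command --targets '[[[0,0,0],[0,-0.004,0.001],255],[[0,0,0],[0,-0.008,0.001],255],[[0,0,0],[0,-0.011,0.001],255],[[0,0,0],[0,-0.013,0.001],255],[[0,0,0],[0,-0.016,0.001],255],[[0,0,0],[0,-0.019,0.001],255]]'

```text
t: 6.85
eef_pos: [533.9, -1.5, 11.6]
tcp_rot: [3.141, -0.0, 0.1]
ft_force: [0.6, -0.1, -0.1]
opening: 0.004
```

Request:
arm_command --targets '[[[0,0,0],[0,-0.001,0],255],[[0,0,0],[0,-0.002,0],255],[[0,0,0],[0,-0.003,0],255],[[0,0,0],[0,-0.004,0],255]]'

```text
t: 7.25
eef_pos: [533.6, 2.2, 11.5]
tcp_rot: [3.141, -0.0, 0.1]
ft_force: [1.2, -1.9, 0.3]
opening: 0.005
```

```bash
python3 - <<'E'
from h import *
c=get_calibration('wrist')
im,d=snap('wrist','w4')
s=env.state();print(topunch(s['eef_pos']),s['eef_pos'],s['ft_force'])
cv2.imwrite('pics/z8.png',cv2.resize(im[60:260,20:290],None,fx=2.9,fy=2.9,interpolation=cv2.INTER_CUBIC))
E
```

```text
[-108.6  -88.4] [533.57408256   2.27892828  11.5328401 ] [ 0.50846291 -1.72409915 -0.05113613]
```

View pics/z8.png

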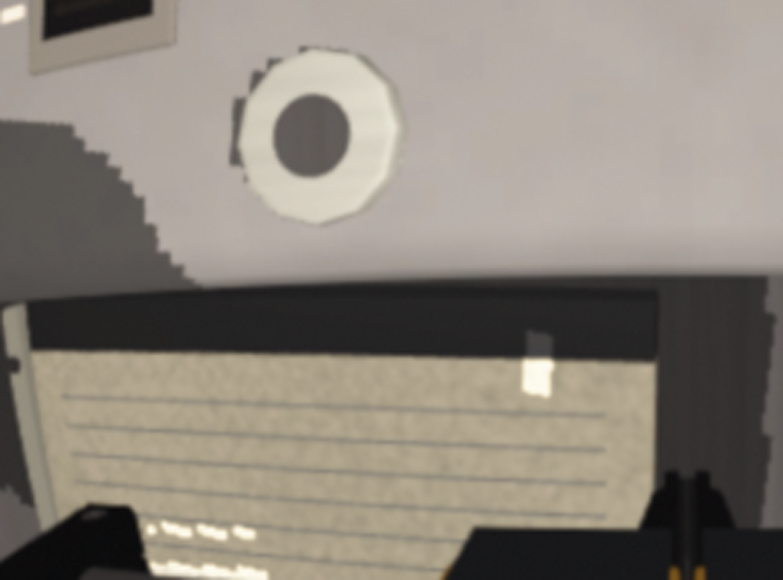

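Request:
arm_command --targets '[[[0,0,0],[0,-0.001,0],255],[[0,0,0],[0,-0.002,0],255],[[0,0,0],[0,-0.002,0],255]]'

```text
t: 7.6
eef_pos: [533.3, 4.3, 11.5]
tcp_rot: [3.142, -0.0, 0.1]
ft_force: [-0.2, -1.3, 0.5]
opening: 0.008
```

Request:
arm_command --targets '[[[0,0,0],[0,-0.001,0],255],[[0,0,0],[0,-0.002,0],255],[[0,0,0],[0,-0.002,0],255]]'

```text
t: 7.9
eef_pos: [533.1, 6.3, 11.5]
tcp_rot: [3.142, -0.0, 0.1]
ft_force: [0.4, -1.8, 1.1]
opening: 0.009
```

```bash
python3 - <<'E'
from h import *
c=get_calibration('wrist')
s=env.state();print(topunch(s['eef_pos']))
for u,v,h in[(60,162,23),(66,236,23)]: pass
u=lambda a,b:(a/2.9+20,b/2.9+60)
for a,b,h in[(657,290,23),(655,470,23),(30,303,23),(35,350,23),(60,530,23)]: print(topunch(wray(c,*u(a,b),h)))
E
```

```text
[-108.6  -84.4]
[-57.5 -78.8]
[-92.7 -78.1]
[-55.3  67.1]
[-66.4  67.5]
[-111.9   70.9]
```

Request:
arm_command --targets '[[[0,0,0],[0,-0.001,0],255],[[0,0,0],[0,-0.002,0],255],[[0,0,0],[0,-0.002,0],255]]'

```text
t: 8.2
eef_pos: [533.1, 8.2, 11.5]
tcp_rot: [3.141, -0.0, 0.1]
ft_force: [0.6, -1.7, 0.6]
opening: 0.005
```

Request:
arm_command --targets '[[[0,0,0],[0,-0.001,0],255],[[0,0,0],[0,-0.001,0],255]]'

```text
t: 8.4
eef_pos: [533.8, 8.7, 11.7]
tcp_rot: [3.141, -0.002, 0.1]
ft_force: [3.5, -6.2, 0.1]
opening: 0.002
```

Request:
arm_command --targets '[[[0,0,0],[0,-0.001,0],255],[[0,0,0],[0,-0.001,0],255]]'

```text
t: 8.6
eef_pos: [534.5, 9.2, 11.9]
tcp_rot: [3.14, -0.004, 0.1]
ft_force: [5.3, -10.8, -0.4]
opening: 0.003
```

```bash
python3 - <<'E'
from h import *
c=get_calibration('wrist')
im,d=snap('wrist','w5')
s=env.state();print(topunch(s['eef_pos']),s['eef_pos'],s['ft_force'],s['moment'])
cv2.imwrite('pics/z9.png',cv2.resize(im[60:260,20:290],None,fx=2.9,fy=2.9,interpolation=cv2.INTER_CUBIC))
E
```

```text
[-107.   -81.6] [534.44249485   9.23536507  11.89898165] [  5.11781382 -10.56857379  -0.58463211] [-1.9321529  -0.94998835 -0.00231168]
```

View pics/z9.png

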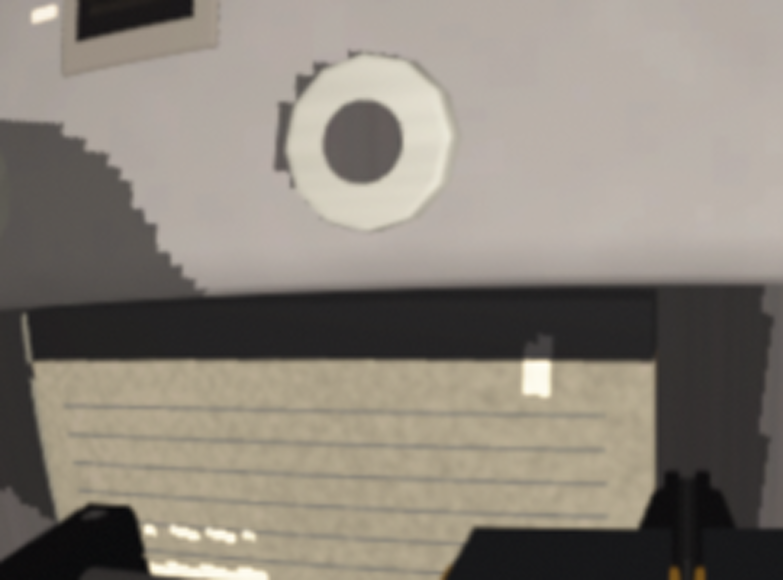

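Request:
arm_command --targets '[[[0,0,0],[0.001,0,0],255],[[0,0,0],[0.002,0,0],255],[[0,0,0],[0.003,-0.0005,0],255],[[0,0,0],[0.004,-0.0005,0],255],[[0,0,0],[0.004,-0.0005,0],255]]'

```text
t: 9.15
eef_pos: [536.6, 10.0, 11.5]
tcp_rot: [3.141, 0.001, 0.1]
ft_force: [-1.0, -12.4, 1.8]
opening: 0.003
```

```bash
python3 - <<'E'
from h import *
c=get_calibration('wrist')
im,d=snap('wrist','w6')
s=env.state();print(topunch(s['eef_pos']),s['eef_pos'],s['ft_force'],s['moment'])
cv2.imwrite('pics/z10.png',cv2.resize(im[60:260,20:290],None,fx=2.9,fy=2.9,interpolation=cv2.INTER_CUBIC))
E
```

```text
[-104.8  -81. ] [536.58031524  10.02837993  11.5446293 ] [ -0.87607664 -13.15203928   1.48154177] [-2.36126215  0.1345356   0.04546493]
```

View pics/z10.png

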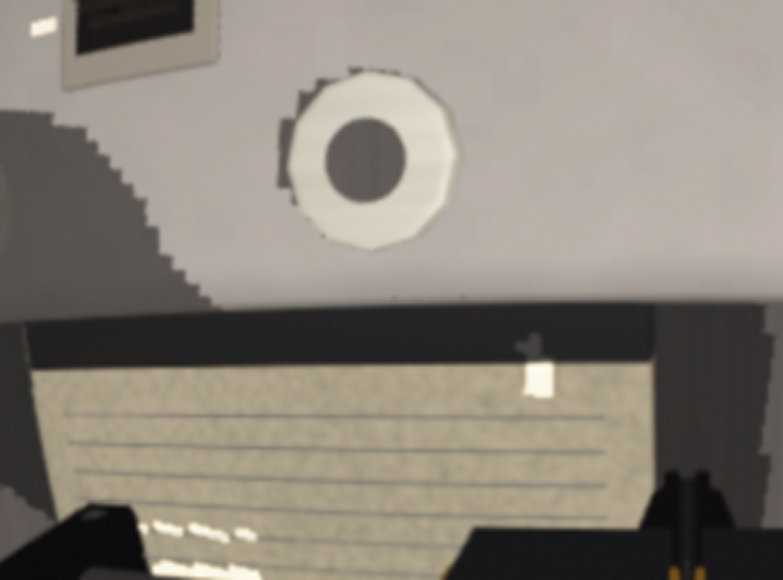

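Request:
arm_command --targets '[[[0,0,0],[0,0.004,0],255],[[0,0,0],[0,0.015,0],255],[[0,0,0],[0,0.016,-0.03],255],[[0,0,0],[-0.035,0,-0.04],255],[[0,0,0],[-0.07,-0.03,-0.04],255],[[0,0,0],[-0.083,-0.07,-0.04],255],[[0,0,0],[-0.083,-0.078,-0.04],255],[[0,0,0],[-0.083,-0.078,-0.04],255]]'

```text
t: 10.0
eef_pos: [446.5, 81.1, 51.7]
tcp_rot: [3.142, -0.001, 0.102]
ft_force: [0.3, -0.5, 0.2]
opening: 0.005
```

```bash
python3 - <<'E'
from h import *
im,d=snap('wrist','w7')
c=get_calibration('wrist')
s=env.state();print(s['t'],topunch(s['eef_pos']),s['eef_pos'],s['tcp_rot'],s['ft_force'],s['moment'])
cv2.imwrite('pics/z11.png',cv2.resize(im,None,fx=1.5,fy=1.5,interpolation=cv2.INTER_CUBIC))
im,d=snap('top','t7');cv2.imwrite('pics/z12.png',cv2.resize(im[135:285,200:390],None,fx=4,fy=4,interpolation=cv2.INTER_CUBIC))
E
```

```text
10.05 [-186.8   -2. ] [447.0046823   80.3929443   51.59966197] [ 3.14147525e+00 -7.48155579e-04  1.01061471e-01] [ 0.48784284 -0.10472078 -0.06760075] [-0.01345242 -0.06149657 -0.03743693]
```

View pics/z11.png

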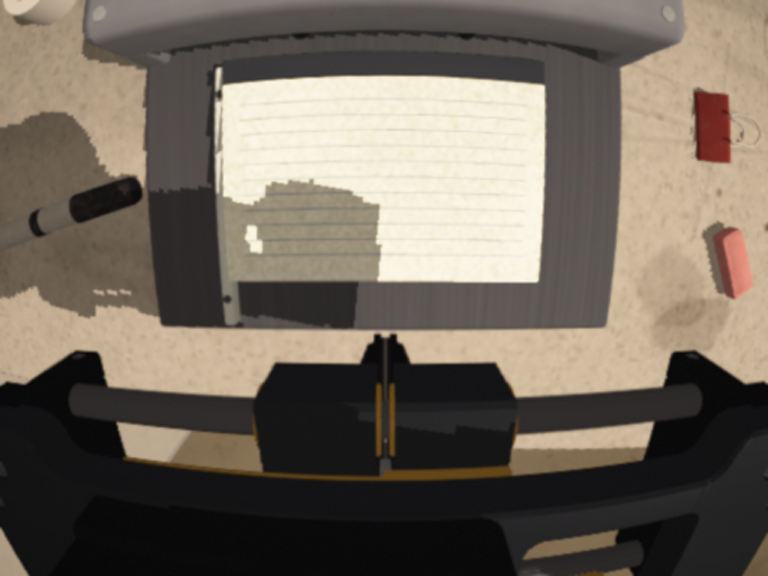

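View pics/z12.png

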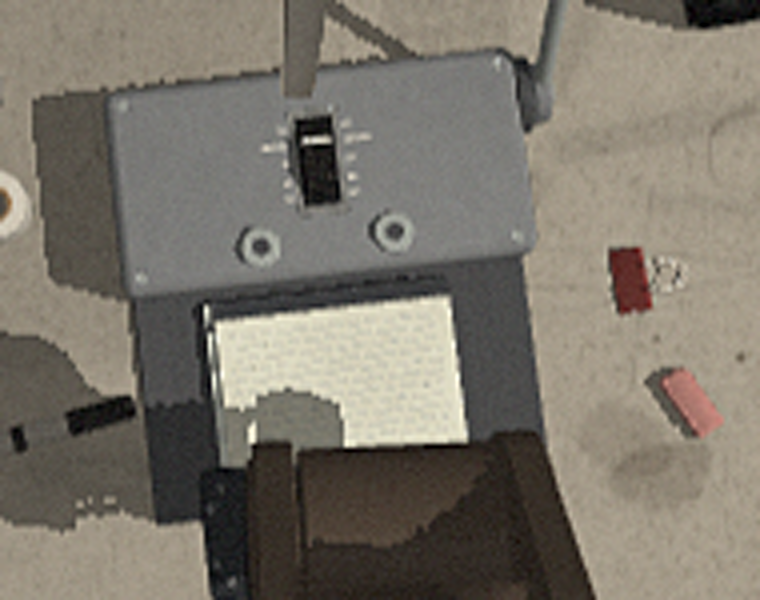

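Request:
arm_command --targets '[[[0,0,0],[0,0,0.025],255],[[0,0,0],[0,0,0.04],255],[[0,0,0],[0,0,0.04],255],[[0,0,0],[0.004,0,0.04],255],[[0,0,0],[0.008,0,0.04],255],[[0,0,0],[0.011,0,0.04],255],[[0,0,0],[0.013,0,0.04],255],[[0,0,0],[0.015,0,0.04],255]]'

```text
t: 10.9
eef_pos: [461.6, 82.0, 11.9]
tcp_rot: [3.141, -0.001, 0.1]
ft_force: [0.1, 0.4, 1.0]
opening: 0.0
```

Request:
arm_command --targets '[[[0,0,0],[0.002,0,0],255],[[0,0,0],[0.004,0,0],255],[[0,0,0],[0.006,0,0],255],[[0,0,0],[0.008,0,0],255],[[0,0,0],[0.01,0,0],255]]'

```text
t: 11.4
eef_pos: [471.2, 82.9, 11.5]
tcp_rot: [3.142, 0.0, 0.1]
ft_force: [-4.0, -0.5, 3.0]
opening: 0.004
```

Request:
arm_command --targets '[[[0,0,0],[0.002,0,0],255],[[0,0,0],[0.004,0,0],255],[[0,0,0],[0.006,0,0],255]]'

```text
t: 11.7
eef_pos: [477.3, 83.5, 11.5]
tcp_rot: [3.142, 0.0, 0.1]
ft_force: [-4.1, -0.4, 4.5]
opening: 0.005
```

```bash
python3 - <<'E'
from h import *
im,d=snap('wrist','w8')
s=env.state();print(s['t'],topunch(s['eef_pos']),s['eef_pos'],s['tcp_rot'],s['ft_force'],s['moment'])
cv2.imwrite('pics/z13.png',cv2.resize(im[0:260,60:460],None,fx=2,fy=2,interpolation=cv2.INTER_CUBIC))
im,d=snap('side','s8')
cv2.imwrite('pics/z14.png',cv2.resize(im[180:270,180:320],None,fx=5,fy=5,interpolation=cv2.INTER_CUBIC))
E
```

```text
11.75 [-155.9   -2. ] [477.74417132  83.55052796  11.50866752] [ 3.14147306e+00 -5.82338998e-04  9.97563852e-02] [-2.27167046 -0.24674883  0.96145308] [0.05045614 0.43746681 0.01426472]
```

View pics/z13.png

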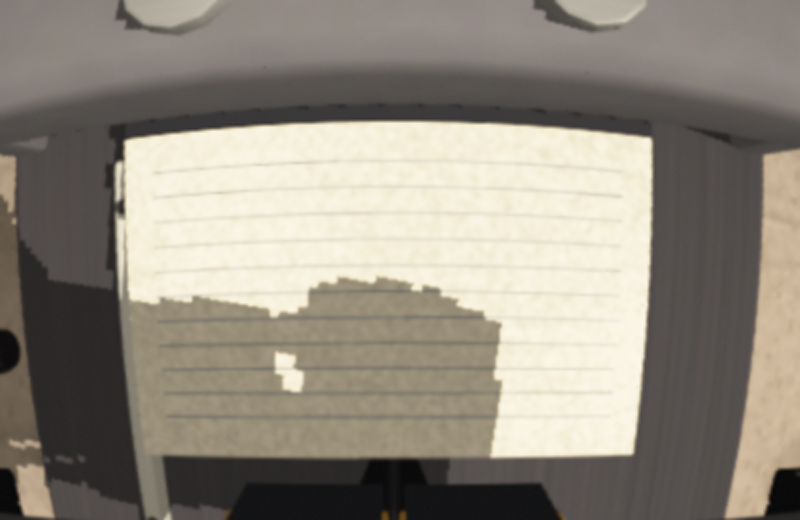

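View pics/z14.png

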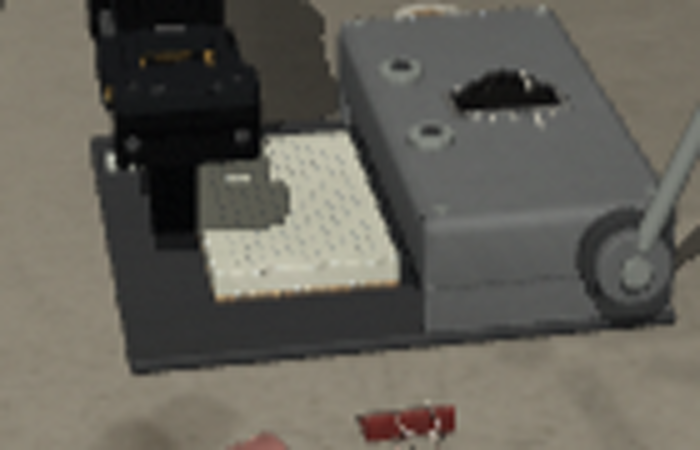

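Request:
arm_command --targets '[[[0,0,0],[0.0015,0,0],255],[[0,0,0],[0.003,0,0],255],[[0,0,0],[0.0045,0,0],255],[[0,0,0],[0.006,0,0],255]]'

```text
t: 12.2
eef_pos: [483.4, 84.1, 11.5]
tcp_rot: [3.141, -0.0, 0.1]
ft_force: [-3.0, -0.7, 2.2]
opening: 0.007
```

Request:
arm_command --targets '[[[0,0,0],[0.001,0,0],255],[[0,0,0],[0.002,0,0],255],[[0,0,0],[0.002,0,0],255]]'

```text
t: 12.5
eef_pos: [485.4, 84.3, 11.5]
tcp_rot: [3.141, -0.0, 0.1]
ft_force: [-2.0, -1.4, 1.2]
opening: 0.004
```

Request:
arm_command --targets '[[[0,0,0],[0.001,0,0],255],[[0,0,0],[0.001,0,0],255]]'

```text
t: 12.7
eef_pos: [486.3, 84.4, 11.5]
tcp_rot: [3.141, -0.0, 0.1]
ft_force: [-1.1, -0.5, 1.0]
opening: 0.008
```

Request:
arm_command --targets '[[[0,0,0],[0.001,0,0],255],[[0,0,0],[0.001,0,0],255]]'

```text
t: 12.9
eef_pos: [486.4, 84.5, 11.5]
tcp_rot: [3.142, 0.002, 0.1]
ft_force: [-5.2, -0.7, 4.8]
opening: 0.004
```

Request:
arm_command --targets '[[[0,0,0],[0.001,0,0],255],[[0,0,0],[0.001,0,0],255]]'

```text
t: 13.1
eef_pos: [486.5, 84.5, 11.4]
tcp_rot: [-3.142, 0.004, 0.1]
ft_force: [-9.1, -1.8, 7.1]
opening: 0.003
```

Request:
arm_command --targets '[[[0,0,0],[0.001,0,0],255],[[0,0,0],[0.001,0,0],255]]'

```text
t: 13.3
eef_pos: [486.5, 84.5, 11.4]
tcp_rot: [-3.141, 0.006, 0.1]
ft_force: [-12.3, -3.4, 9.3]
opening: 0.005
```

```bash
python3 - <<'E'
from h import *
import pickle
c=get_calibration('wrist');pickle.dump(c,open('pics/w9c.pkl','wb'))
im,d=snap('wrist','w9')
s=env.state();print(s['t'],topunch(s['eef_pos']),s['eef_pos'],s['ft_force'],s['moment'])
cv2.imwrite('pics/z15.png',cv2.resize(im[0:260,60:460],None,fx=2,fy=2,interpolation=cv2.INTER_CUBIC))
E
```

```text
13.35 [-147.1   -1.9] [486.5130769   84.54074008  11.43377249] [-11.47054351  -3.34554048   9.97142475] [-0.46158617  2.23136669 -0.04471063]
```

View pics/z15.png

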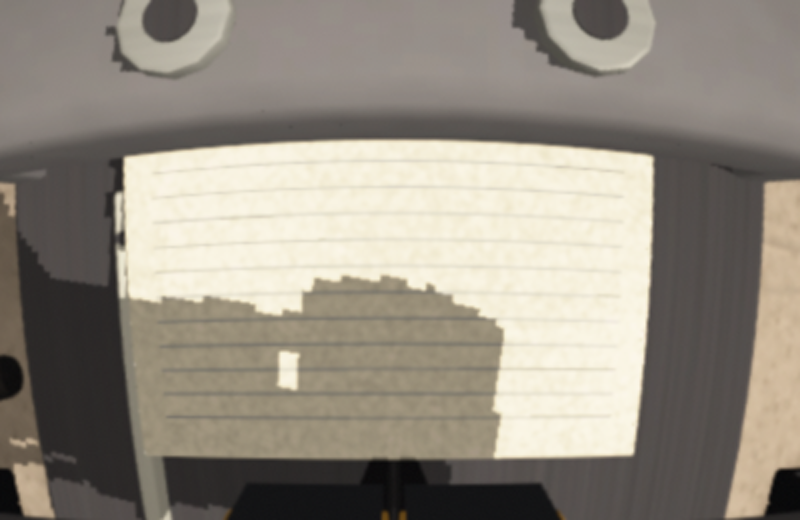

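```bash
python3 - <<'E'
from h import *
import pickle
c=pickle.load(open('pics/w9c.pkl','rb'))
z=lambda a,b:((a+.5)/2-.5+60,(b+.5)/2-.5)
for n,a,b,h in[('capL',168,17,76),('capR',600,14,76),('rearL',147,457,23),('rearR',634,455,23),('rearM',390,457,23),('leftF',125,160,23),('rightF',653,160,23),('trayR',727,500,8),('trayRb',763,200,8),('guideRearIn',150,470,18)]: print(n,topunch(wray(c,*z(a,b),h)))
# earlier picture w7: before pushing
E
```

```text
capL [-29.1  40.1]
capR [-29.2 -39.7]
rearL [-135.9   73. ]
rearR [-135.4  -74.1]
rearM [-134.8   -0.6]
leftF [-48.4  73.2]
rightF [-48.9 -73.8]
trayR [-160.3 -122.3]
trayRb [ -54.6 -122.8]
guideRearIn [-142.3   75. ]
```

Request:
arm_command --targets '[[[0,0,0],[-0.006,0,0],255],[[0,0,0],[-0.018,0,0],255],[[0,0,0],[-0.02,0.005,-0.03],255],[[0,0,0],[0.01,0.04,-0.04],255],[[0,0,0],[0.04,0.075,-0.04],255],[[0,0,0],[0.058,0.098,-0.04],255],[[0,0,0],[0.058,0.098,-0.02],255],[[0,0,0],[0.058,0.098,0],255]]'

```text
t: 14.15
eef_pos: [557.1, -7.9, 11.3]
tcp_rot: [3.141, -0.002, 0.098]
ft_force: [0.2, 0.8, 0.0]
opening: 0.006
```

Request:
arm_command --targets '[[[0,0,0],[0,0,0],255],[[0,0,0],[0,-0.005,0],255],[[0,0,0],[0,-0.01,0],255],[[0,0,0],[0,-0.014,0],255],[[0,0,0],[0,-0.016,0],255],[[0,0,0],[0,-0.017,0],255],[[0,0,0],[0,-0.017,0],255]]'

```text
t: 14.85
eef_pos: [554.9, 10.1, 11.7]
tcp_rot: [3.141, -0.0, 0.1]
ft_force: [0.7, -0.2, -0.2]
opening: 0.004
```

```bash
python3 - <<'E'
from h import *
s=env.state();print(s['t'],topunch(s['eef_pos']),s['eef_pos'],s['ft_force'],s['moment'])
E
```

```text
14.85 [-86.5 -82.8] [554.94441636  10.07781783  11.74289263] [ 0.72062432 -0.17294486 -0.1747487 ] [ 0.03787033  0.00533066 -0.04438813]
```

Request:
arm_command --targets '[[[0,0,0],[0,-0.001,0],255],[[0,0,0],[0,-0.001,0],255]]'

```text
t: 15.05
eef_pos: [554.7, 10.9, 11.5]
tcp_rot: [3.142, 0.0, 0.1]
ft_force: [-0.7, 0.6, -0.3]
opening: 0.008
```

Request:
arm_command --targets '[[[0,0,0],[0,-0.001,0],255],[[0,0,0],[0,-0.001,0],255]]'

```text
t: 15.25
eef_pos: [554.7, 11.6, 11.5]
tcp_rot: [3.141, -0.0, 0.1]
ft_force: [0.3, -3.0, 0.3]
opening: 0.006
```

Request:
arm_command --targets '[[[0,0,0],[0,-0.001,0],255],[[0,0,0],[0,-0.001,0],255]]'

```text
t: 15.45
eef_pos: [554.7, 11.8, 11.5]
tcp_rot: [3.14, -0.0, 0.1]
ft_force: [-0.1, -11.4, -0.5]
opening: -0.001
```

Request:
arm_command --targets '[[[0,0,0],[0,0.006,0],255],[[0,0,0],[0,0.018,0],255],[[0,0,0],[0,0.02,-0.03],255],[[0,0,0],[-0.03,0,-0.04],255],[[0,0,0],[-0.06,-0.035,-0.04],255],[[0,0,0],[-0.074,-0.078,-0.04],255],[[0,0,0],[-0.074,-0.078,-0.02],255],[[0,0,0],[-0.074,-0.078,0],255]]'

```text
t: 16.25
eef_pos: [473.3, 83.8, 11.7]
tcp_rot: [3.141, -0.002, 0.102]
ft_force: [0.2, -0.2, -0.4]
opening: 0.005
```

Request:
arm_command --targets '[[[0,0,0],[0,0,0],255],[[0,0,0],[0.004,0,0],255],[[0,0,0],[0.008,0,0],255],[[0,0,0],[0.01,0,0],255],[[0,0,0],[0.011,0,0],255],[[0,0,0],[0.011,0,0],255]]'

```text
t: 16.85
eef_pos: [484.4, 84.1, 11.8]
tcp_rot: [3.141, -0.001, 0.1]
ft_force: [-0.1, 0.3, -0.3]
opening: 0.004
```

```bash
python3 - <<'E'
from h import *
s=env.state();print(s['t'],topunch(s['eef_pos']),s['eef_pos'],s['ft_force'],s['moment'])
E
```

```text
16.85 [-149.3   -2. ] [484.39820677  84.14446383  11.8488377 ] [-0.08387004  0.25962559 -0.2726359 ] [0.01058439 0.03676314 0.03038922]
```

Request:
arm_command --targets '[[[0,0,0],[0.001,0,0],255],[[0,0,0],[0.002,0,0],255],[[0,0,0],[0.002,0,0],255]]'

```text
t: 17.15
eef_pos: [486.2, 84.4, 11.5]
tcp_rot: [3.142, -0.0, 0.1]
ft_force: [0.3, -0.2, -0.8]
opening: 0.006
```

Request:
arm_command --targets '[[[0,0,0],[0.001,0,0],255],[[0,0,0],[0.001,0,0],255]]'

```text
t: 17.35
eef_pos: [486.4, 84.5, 11.5]
tcp_rot: [3.142, 0.002, 0.1]
ft_force: [-4.4, -0.7, 3.3]
opening: 0.003
```

Request:
arm_command --targets '[[[0,0,0],[0.001,0,0],255],[[0,0,0],[0.001,0,0],255]]'

```text
t: 17.55
eef_pos: [486.5, 84.5, 11.4]
tcp_rot: [-3.142, 0.004, 0.1]
ft_force: [-7.7, -2.0, 6.5]
opening: 0.002
```

Request:
arm_command --targets '[[[0,0,0],[-0.004,0,0],255],[[0,0,0],[-0.018,0,0],255],[[0,0,0],[-0.022,0,-0.03],255],[[0,0,0],[-0.022,0,-0.08],255],[[0,0,0],[-0.022,0,-0.13],255],[[0,0,0],[-0.022,0,-0.16],255],[[0,0,0],[-0.022,0,-0.16],255],[[0,0,0],[-0.022,0,-0.16],255]]'

```text
t: 18.35
eef_pos: [466.4, 82.5, 171.8]
tcp_rot: [3.141, -0.002, 0.1]
ft_force: [0.4, 0.3, -0.5]
opening: 0.004
```

```bash
python3 - <<'E'
from h import *
c=get_calibration('wrist')
im,d=snap('wrist','w10')
s=env.state();print(s['t'],topunch(s['eef_pos']),s['eef_pos'],s['ft_force'])
import pickle;pickle.dump(c,open('pics/w10c.pkl','wb'))
cv2.imwrite('pics/z16.png',cv2.resize(im[0:250,80:430],None,fx=2.2,fy=2.2,interpolation=cv2.INTER_CUBIC))
im,d=snap('side','s10')
cv2.imwrite('pics/z17.png',cv2.resize(im[130:290,180:370],None,fx=3.7,fy=3.7,interpolation=cv2.INTER_CUBIC))
E
```

```text
18.4 [-167.8   -1.9] [465.96662764  82.43528931 170.91370984] [ 0.59403942 -0.46523781 -0.00432662]
```

View pics/z16.png

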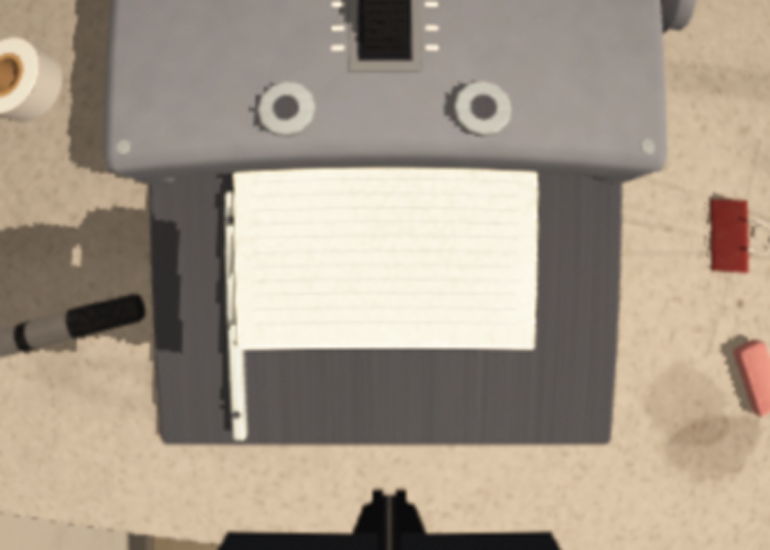

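View pics/z17.png

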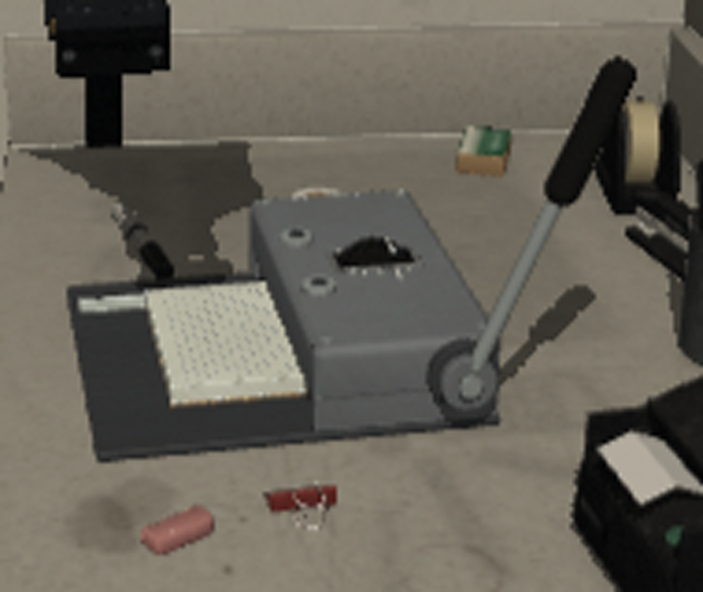

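```bash
python3 - <<'E'
from h import *
import pickle
c=pickle.load(open('pics/w10c.pkl','rb'))
z=lambda a,b:((a+.5)/2.2-.5+80,(b+.5)/2.2-.5)
for n,a,b,h in[('capL',286,107,76),('capR',483,107,76),('rearL',244,349,23),('rearR',535,349,23),('leftF',235,175,23),('rightF',537,175,23),('guide rear inner',246,437,18)]: print(n,topunch(wray(c,*z(a,b),h)))
im,d=snap('top','t10')
cv2.imwrite('pics/z18.png',cv2.resize(im[135:285,200:350],None,fx=4,fy=4,interpolation=cv2.INTER_CUBIC))
E
```

```text
capL [-28.7  39.7]
capR [-29.  -39.8]
rearL [-135.9   70.4]
rearR [-136.   -74.5]
leftF [-48.9  73.2]
rightF [-49.3 -74. ]
guide rear inner [-182.6   72.8]
```

View pics/z18.png

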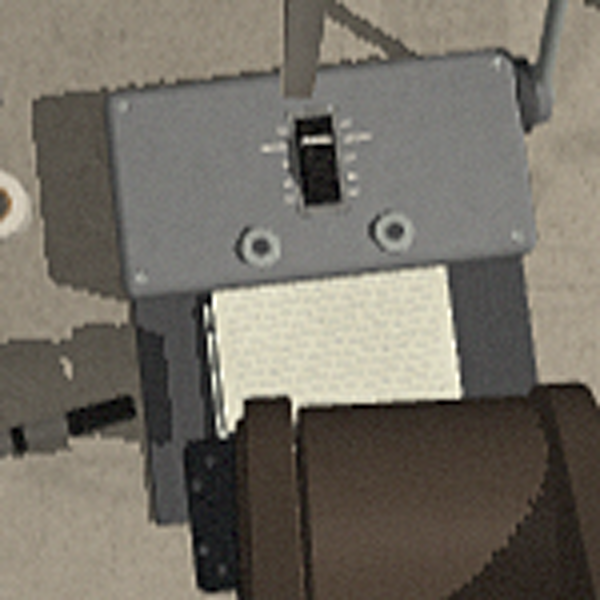

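```bash
python3 - <<'E'
from h import *
print(env.job_done()); print(env.state()['t'])
E
```

```text
the job is handed in; nothing more can be done
None
the job is handed in; nothing more can be done
```

The pad is ready to be punched, and I handed the job in at about 18.5 s, with the gripper raised clear and touching nothing.

- **Wheel:** it started at the third mark. I rolled it one click with about 12 N on top, let go, and its white line sat at the long mark. It was still there in the last top picture, after the pad had been pushed.
- **Side guide:** I pushed the pad against the guide first. A second push at about 11 N, after the pad was home, met firm contact at the same place.
- **Stop:** I then pushed the pad in at up to about 12 N, well under the 30 N that could turn the wheel. A second push at about 8 N met it at the same place. The pad's rear edge measured -135 to -136 mm in the punch's x; fully home is -135.
- **Other items:** in the pictures the lever, marker, label roll, clip and eraser look unmoved.

**One disagreement:** in the last picture the pad's rear left corner read 70 mm in the punch's y, though its other corners and both pushes fit a flush pad at 74. I took this as a misread pixel, because the pale guide and the white pad merge there. I did not check it further.

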